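Clamp a weld stub with a ball-knob bench clamp

TASK

Stand the aluminium stub upright on the bench clamp's base, between the brass V-block and the rubber-faced jaw, and turn the smooth red ball knob clockwise until the jaw presses the stub against the V with about 15 N, never more than 30 N; then let go, leaving it clamped. Leave the yellow can, the steel collar and the brush where they stand, and do not knock the stub over.

Things in the scene. Friction and masses are not known exactly. Their poses are not given: they have to be found in the camera images.
- clamp: bench clamp bolted down, grey base plate 120 x 260 mm, its top 15 mm above the bench. Origin on the bench below the nest where the stub stands; z up, +y points along the clamp from the brass V-block (-y side, opening to +y, top at 47 mm) to the blue housing with the ball knob (x -33 to 33, y 75 to 165 mm, top at 85 mm above the bench). Turned by up to 0.35 rad about the vertical.
- nest (a point): point on the base plate's top at clamp x = 0, y = 10 mm: a stub put down here has about 5 mm free to the V-block and 5 mm or more to the jaw, which later pushes it along the plate into the V. The V-block was set by hand to an unknown place and does not give way: a 50 mm stub fully in it has its axis at clamp x = 0 and somewhere from y = 0 to 5 mm.
- jaw: steel jaw sliding along the clamp's -y towards the V-block, at clamp y = 45 to 50 mm at the start, 13 mm per radian of the knob. Its sprung rubber pad, 26 mm wide, 24 mm high, gives 1 mm per 5 N and stays pressed when the knob is let go; it is screwed out by an unknown 0 to 5 mm: the origin is the middle of its unpressed face if screwed right in, 33 mm above the bench; axes as the clamp's.
- ball (a point): centre of the red ball knob, 54 mm across, smooth and slippery (friction about 0.45): fingers slide off unless they close across its widest part, at this height, 130 mm above the bench (clamp x = 0, y = 115 mm). It sits on a 14 mm spindle; a washer on the housing is 41 mm below the centre.
- knob: the same ball knob, same origin. Vertical axis; clockwise seen from above moves the jaw in. A brake makes it take 0.40 N m to turn when free and holds it where it is left; every newton at the pad adds 0.013 N m to turning it in (0.6 N m in all at 15 N) and takes as much off turning it back (0.2 N m at 15 N). 1 to 2.5 rad will be needed, which may take more than one grasp.
- stub_mid (a point): middle (half-way up, 40 mm above its foot) of the loose aluminium stub, 0.3 to 0.5 kg, standing upright on the bench at the start: a solid round bar 50 mm across and 65 mm high with a 36 mm spigot, 15 mm high, on top (80 mm in all). z up along its axis.
- stub: the same stub, origin at the middle of its foot
- can: yellow can, 60 mm across, 110 mm high, a bystander; origin under its middle
- collar: dark steel collar, 70 mm outside, 52 mm bore, 45 mm high, a bystander; origin under its middle
- brush: hand brush 200 mm long lying roughly along y at the far side, a bystander; origin at its middle
There are look-alikes about, which are no part of the job. Leave any turquoise look-alike of the stub alone.

How it is judged (in metres and radians):
On the way, in this order (a step that is already met when the one before it is completed fails the run):
1. the stub stands upright on the clamp's base between the V-block and the jaw, let go (x of stub_mid in the frame of clamp between -0.012 and 0.012 m and y of stub_mid in the frame of clamp between -0.012 and 0.025 m and z of stub_mid in the frame of clamp between 0.052 and 0.058 m and angle between stub_mid's own z axis and vertical below 0.06 rad and contact force between the fingers and stub below 0.5 N and contact force between jaw and stub below 6 N), for 0.2 s.
2. the jaw is run up against the stub by turning the ball knob (contact force between jaw and stub above 8 N and contact force between the fingers and knob above 1 N), for 0.1 s.
At the end, for the whole second after the job is handed in: the stub stands upright (within 0.06 rad) on the clamp's base in the nest (its axis within 12 mm of the clamp's x = 0 and from y = -12 to 25 mm), at rest, and the jaw presses it with 8 to 24 N after the knob has been let go (x of stub_mid in the frame of clamp between -0.012 and 0.012 m and y of stub_mid in the frame of clamp between -0.012 and 0.025 m and z of stub_mid in the frame of clamp between 0.052 and 0.058 m and angle between stub_mid's own z axis and vertical below 0.06 rad and contact force between jaw and stub between 8 and 24 N and linear speed of stub below 0.01 m/s); the robot touches nothing.
It fails at once if the jaw presses the stub with more than 32 N (contact force between jaw and stub above 32 N).
It fails at once if the stub is knocked over (angle between stub_mid's own z axis and vertical above 0.6 rad).
It fails at once if the can, the collar or the brush is moved by more than 25 mm (distance of any of can, collar, brush from where it was at the start of the episode above 0.025 m).
It also fails if it takes over 64 s, if anything falls off the work surface, if the arm or the gripper's body presses on something with over 40 N, if the wrist force passes 120 N, or if a joint passes its speed limit or range.

ROBOT

A 6-joint arm with a two-finger parallel gripper is mounted at the origin on the work surface. World frame = base frame: x ahead of the robot, y to its left, z up, the work surface at z = 0. Lengths are in mm, angles in degrees, forces in N, time in s.
With the tool pointing down it reaches from about 300 to 850 mm from the base axis. Payload 4.2 kg.
Tool frame: the origin (TCP) lies midway between the tips of the shut fingers; the grasp point (between the pads) lies 19 mm behind it; z points along the fingers, y is the direction in which the jaws open and shut (so a half turn about z gives the same grasp; the last joint's range is limited). The gripper opens to 91 mm and grips with 3 to 60 N. Pads are 32 mm wide; open, the fingers measure 118 mm over their backs; the gripper's body (76 mm by 178 mm) begins 60 mm behind the grasp point.
Start: joints at [-66.979, 18.312, 89.639, -0, 72.044, -1.146], TCP at [235.412, -524.618, 213.976] pointing down, gripper open.
Joint ranges: [-177.97, 177.97], [-48.28, 115.42], [12.27, 149.76], [-77.06, 257.06], [2.81, 150.46], [-146.56, 146.56]. Speed limits (degrees/s): [147.25, 147.25, 180, 180, 180, 180].

INTERFACE

Orientations are given as [roll, pitch, yaw] about the fixed x, y, z axes, in that order (R = Rz(yaw) Ry(pitch) Rx(roll)).
In Python, from workcell import * gives the robot as it stands.
- The arm moves only by the tool arm_command, never from a script. Its argument "deltas" is text: rows parted by semicolons, each of 7 numbers parted by spaces: the shift along the tool's x, y, z in mm, then the turn, a rotation vector about the tool's x, y, z in degrees, then the finger opening in mm, from 0 to 91.2. In form: x y z wx wy wz hand; .... A call has 1 to 5 rows; each row shifts and turns the commanded pose from where the row before left it, along the tool's axes as they then stand; what a row does not reach is not made up. A row lasts 1/8 s, in which the tool goes at most 62.5 mm and 10.7 degrees, less where a joint would pass 70% of its speed; a pose out of reach is approached as far as the arm can. A call is refused whole if a number of a shift passes 62.5 or a number of a turn 10.7, either way. A call with a gripper value outside its range is refused whole. The fingers move at their own pace and stop on an object; "force" is the grip in N (left out, the last holds). Time passes only in rows, so rows that do not move let the fingers close. It gives the time, the measured TCP pose, the force and the opening at its end, in the units of the state.
- state(): the state, without advancing time (a new reading comes with each control period).
- grab_frame(name): name is "scene" or "top" or "wrist"; returns the picture (400x640x3 uint8, red, green, blue); there is no depth.
- camera_model(name): a dict with "fx", "fy", "cx", "cy" (pixels), "rvec" (rotation vector, rad) and "tvec" (3), from world to camera coordinates, as OpenCV has them; the wrist camera has in their place "mount" (4x4, takes a point from camera to tool coordinates, whose origin is the TCP and whose axes are the flange's). Camera axes: x right, y down, z forward; pixel columns grow to the right and rows downward; lengths in mm; the calibration is good to about 2 mm. A picture is of the moment at which its call begins: read the wrist's pose just before it. camera_model takes no time and is no camera call.
- job_done(): hands the job in, once; it reports no verdict.
The state is a dict: "time_s": time; "qpos": joint angles; "qvel": joint speeds; "effort": joint torques, N m; "ee_pos": TCP position; "ee_rot": TCP orientation; "force": force on the tool from outside, world axes, zero at the start; "torque": the same for the moment, N m; "gripper_width": finger opening in mm.
Only numpy, scipy, OpenCV 4.12 (cv2) and the standard library are available. Lean on these libraries where they do the work, as an engineer would, in place of code of your own. Each camera call takes 0.05 s, during which the arm holds its last target. There are 200 camera calls.

## Working session

There is one attempt and no reset: what is moved stays moved. The work goes in short steps, Python scripts to look and compute and a tool call to move; the robot and the scene stay as the last step left them, time stands still between calls to the robot, and variables do not carry over. Pictures are saved under pics/ and viewed, about 8 in all and at most 12, crops included, and the job is handed in when it is done.

Besides the shell and the picture viewer there is one more tool, called as name(argument=value, ...) on one line, values as JSON. arm_command: Moves the arm, as the interface text tells. Its arguments: {"type":"object","properties":{"deltas":{"type":"string"},"force":{"type":"number"}},"required":["deltas"]}

```bash
mkdir -p pics; ls; python3 - <<'E'
from workcell import *
import cv2,numpy as np
print(state())
for n in ("scene","top"):
    f=grab_frame(n); cv2.imwrite(f"pics/{n}0.png",f[:,:,::-1]); print(n,camera_model(n))
print(camera_model("wrist"))
a=cv2.imread("pics/scene0.png")
E
```

```text
pics
{'time_s': 0.0, 'qpos': array([-6.69768998e+01,  1.83509645e+01,  8.97069156e+01, -1.00929161e-03,
        7.20438565e+01, -1.14583501e+00]), 'qvel': array([-0.04437328, -0.0077775 ,  0.0203034 ,  0.14549692, -0.02927414,
        0.04792496]), 'effort': array([-2.23408456e-04, -4.12470281e+01, -2.31973922e+01,  7.26439850e-02,
        4.56112053e-02, -1.24015646e-04]), 'ee_pos': array([ 235.2174455 , -524.12730412,  213.1236159 ]), 'ee_rot': array([-1.79898265e+02, -1.07506594e-03,  2.41692463e+01]), 'force': array([ 0.26516701, -1.22043182, -0.95330214]), 'torque': array([-0.03356245, -0.03105998, -0.02711725]), 'gripper_width': 91.27988299025843}
scene {'fx': 475.91276020306617, 'fy': 475.91276020306617, 'cx': 315.4410399944643, 'cy': 199.63934247631775, 'rvec': array([ 2.44326944,  0.74516337, -0.21632814]), 'tvec': array([-498.26931039, -231.33230034, 1541.50457194])}
top {'fx': 478.6111539424338, 'fy': 478.6111539424338, 'cx': 314.455089197022, 'cy': 202.48040048000288, 'rvec': array([ 2.18279064, -2.17864959,  0.06229949]), 'tvec': array([ -21.09393506,  624.37339018, 1083.94961553])}
{'fx': 341.5254444600035, 'fy': 341.5254444600035, 'cx': 315.5722707520848, 'cy': 200.24839864555685, 'mount': array([[ 7.82151651e-04, -9.65005297e-01, -2.62229221e-01,
         7.31696051e+01],
       [ 9.99999669e-01,  8.13062453e-04, -9.37417476e-06,
         1.42442160e-01],
       [ 2.22254862e-04, -2.62229126e-01,  9.65005614e-01,
        -1.71185349e+02],
       [ 0.00000000e+00,  0.00000000e+00,  0.00000000e+00,
         1.00000000e+00]])}
```

View pics/scene0.png

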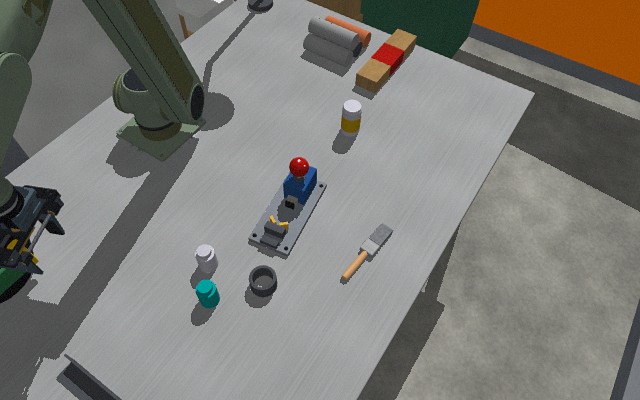

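View pics/top0.png

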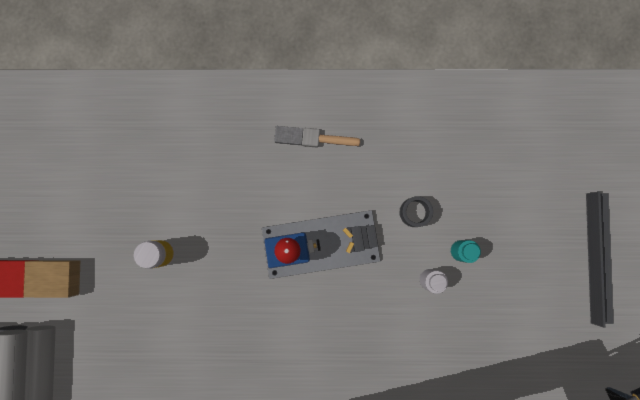

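The views show these candidates for the stub:
- Pale cylinder with spigot: scene (206,258), top (436,282).
- Turquoise look-alike: scene (207,293), top (466,251).
- Collar: top (415,212).
- Can with a white lid: top (153,254).

I choose the pale one and will check it in a close crop.

```bash
cat > h.py <<'E'
import numpy as np,cv2
from scipy.spatial.transform import Rotation as R
from workcell import *
def cam(n,st=None):
    m=camera_model(n); K=np.array([[m['fx'],0,m['cx']],[0,m['fy'],m['cy']],[0,0,1]])
    if n=='wrist':
        T=np.eye(4); T[:3,:3]=R.from_euler('xyz',st['ee_rot'],degrees=True).as_matrix(); T[:3,3]=st['ee_pos']
        T=np.linalg.inv(T@m['mount']); return K,T[:3,:3],T[:3,3]
    return K,cv2.Rodrigues(m['rvec'])[0],m['tvec']
def ray(c,uv):
    K,r,t=c; d=r.T@np.linalg.inv(K)@[uv[0],uv[1],1]; return -r.T@t,d
def onz(c,uv,z):
    o,d=ray(c,uv); return o+d*(z-o[2])/d[2]
def proj(c,p):
    K,r,t=c; q=K@(r@np.asarray(p,float)+t); return q[:2]/q[2]
def tri(r1,r2):
    (a,u),(b,v)=r1,r2; s=np.linalg.lstsq(np.c_[u,-v],b-a,rcond=None)[0]
    p,q=a+s[0]*u,b+s[1]*v; return (p+q)/2,np.linalg.norm(p-q)
def blob(mask):
    n,l,s,c=cv2.connectedComponentsWithStats(mask.astype(np.uint8)); 
    return [(s[i][4],c[i].round(1),s[i][:4]) for i in np.argsort(-s[:,4]) if i>0 and s[i][4]>3]
E
python3 - <<'E'
from h import *
t=cv2.imread("pics/top0.png"); s=cv2.imread("pics/scene0.png"); ct,cs=cam('top'),cam('scene')
red=lambda a:(a[:,:,2]>100)&(a[:,:,1]<70)&(a[:,:,0]<70)
for b in blob(red(t))[:2]: print('redT',b)
for b in blob(red(s))[:2]: print('redS',b)
sub=t[200:290,255:390]
g=cv2.cvtColor(t,cv2.COLOR_BGR2GRAY).astype(int)
dk=np.zeros_like(g,bool); dk[205:285,260:385]=g[205:285,260:385]<40
for b in blob(dk): print('dk',b)
for nm,bb in (('stub',(415,262,470,300)),):
    m=np.zeros_like(g,bool); m[bb[1]:bb[3],bb[0]:bb[2]]=g[bb[1]:bb[3],bb[0]:bb[2]]>150
    print(blob(m)[:3])
m=np.zeros(g.shape,bool); q=s[235:280,185:225].min(2)>150; m[235:280,185:225]=q; print('stubS',blob(m)[:3])
print('workdir z0 at center',onz(ct,(320,240),15))
c=cv2.resize(t[195:305,250:490],None,fx=3.3,fy=3.3,interpolation=cv2.INTER_CUBIC); cv2.imwrite("pics/crop1.png",c)
E
```

```text
redT (np.int32(877), array([ 11.7, 278.3]), array([  0, 261,  27,  36], dtype=int32))
redT (np.int32(350), array([284.3, 250.9]), array([275, 239,  20,  24], dtype=int32))
redS (np.int32(415), array([387.5,  54. ]), array([371,  43,  33,  23], dtype=int32))
redS (np.int32(181), array([299.3, 163.9]), array([290, 157,  19,  14], dtype=int32))
dk (np.int32(289), array([300.7, 247.7]), array([290, 235,  19,  26], dtype=int32))
dk (np.int32(26), array([318. , 244.7]), array([317, 239,   3,  12], dtype=int32))
dk (np.int32(9), array([268., 231.]), array([267, 230,   3,   3], dtype=int32))
dk (np.int32(9), array([274.1, 272.3]), array([273, 271,   3,   4], dtype=int32))
dk (np.int32(9), array([373., 257.]), array([372, 256,   3,   3], dtype=int32))
dk (np.int32(8), array([366.1, 215.9]), array([365, 215,   3,   3], dtype=int32))
[(np.int32(297), array([435.9, 282.4]), array([426, 271,  20,  22], dtype=int32))]
stubS [(np.int32(1290), array([204.3, 253. ]), array([185, 235,  40,  45], dtype=int32))]
workdir z0 at center [537.99499525 -32.84241828  15.        ]
```

View pics/crop1.png

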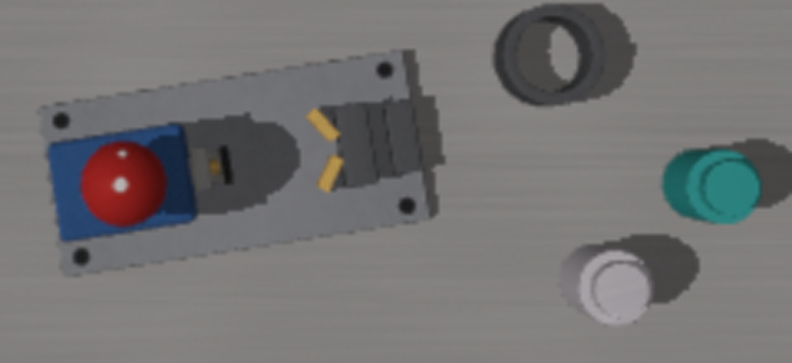

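The crop confirms the pale stub with its narrower spigot, centred at crop (621,289), which is top (438.2,282.6). It lies about 65 px from the turquoise one. The ball centre is at top (287.6,250.8), and the four base screws are clear.

```bash
cat >> h.py <<'E'
def plan(yaw_grip=None):pass
E
python3 - <<'E'
from h import *
ct,cs=cam('top'),cam('scene')
H=[onz(ct,p,15)[:2] for p in ((268,231),(274.1,272.3),(366.1,215.9),(373,257))]
for h in H: print('hole',h.round(1))
a=(H[0]+H[1])/2; b=(H[2]+H[3])/2; ey=(a-b)/np.linalg.norm(a-b)
ball=onz(ct,(287.6,250.8),130)[:2]
mid=(a+b)/2; print('len',np.linalg.norm(a-b),'ey',ey,'clampyaw',np.degrees(np.arctan2(-ey[0],ey[1])))
ex=np.array([ey[1],-ey[0]])
print('ball',ball,'off axis',(ball-mid)@ex,'y of mid rel ball',(mid-ball)@ey)
o=ball-ey*115; o=o-ex*((o-mid)@ex)*0.5; print('origin',o,'nest',o+10*ey)
for p,z in (((438.2,282.6),80),((436.4,282),65)): print('stub',onz(ct,p,z))
print('collar',onz(ct,(415,212),45),'turq',onz(ct,(470,251.5),80),'can',onz(ct,(150,254),110))
print('stub proj scene',proj(cs,onz(ct,(438.2,282.6),80)),'ball proj scene',proj(cs,[*ball,130]))
E
```

```text
hole [558.5  87.6]
hole [463.6  72.7]
hole [ 593.9 -139.5]
hole [ 499.3 -154.9]
len 230.09355508276118 ey [-0.1544366  0.9880027] clampyaw 8.884122565257318
ball [516.63590024  34.14297608] off axis -1.5856546276350292 y of mid rel ball -68.72641511177096
origin [535.17942515 -79.35489288] nest [533.63505912 -69.47486588]
stub [ 447.68051295 -287.72150923   80.        ]
stub [ 447.52002124 -287.47809522   65.        ]
collar [ 601.63989427 -246.61498153   45.        ] turq [ 514.58505922 -357.33929574   80.        ] can [508.47631556 326.90516352 110.        ]
stub proj scene [202.62016896 249.93145583] ball proj scene [297.68274331 166.85855682]
```

arm_command(deltas="48 -21.5 0 0 0 0 91;48 -21.5 0 0 0 0 91;48 -21.5 0 0 0 0 91;48 -21.5 0 0 0 0 91;48 -21.5 0 0 0 0 91")

```text
time_s: 0.72
ee_pos: [411.1, -326.8, 213.7]
ee_rot: [-180.0, 0.0, 24.2]
force: [0.0, -0.3, -0.1]
gripper_width: 90.9
```

arm_command(deltas="48 -21.5 0 0 0 0 91;0 0 0 0 0 -10.7 91;0 0 0 0 0 -10.7 91;0 0 0 0 0 -10.7 91;0 0 0 0 0 -10.7 91")

```text
time_s: 1.35
ee_pos: [445.1, -288.7, 213.5]
ee_rot: [-179.9, -0.0, 67.3]
force: [1.0, 0.4, -0.9]
gripper_width: 90.6
```

arm_command(deltas="0 0 0 0 0 -10.7 91;0 0 0 0 0 -10.7 91;0 0 0 0 0 -10.7 91;0 0 0 0 0 0 91;0 0 0 0 0 0 91")

```text
time_s: 1.98
ee_pos: [445.2, -288.9, 213.8]
ee_rot: [-180.0, -0.0, 98.9]
force: [0.7, 0.0, 0.3]
gripper_width: 90.8
```

```bash
python3 - <<'E'
from h import *
s=state(); f=grab_frame('wrist'); cv2.imwrite('pics/w1.png',f[:,:,::-1]); c=cam('wrist',s)
print(s['ee_pos'],s['ee_rot'],s['qpos'])
print('stub exp',proj(c,[447.6,-287.6,80]))
E
```

```text
[ 445.24584706 -288.91862061  213.75431978] [-1.79982226e+02 -1.27864981e-02  9.89216164e+01] [-3.42191272e+01  1.43472373e+01  9.53427279e+01 -2.99848348e-03
  7.03317472e+01 -4.31397358e+01]
stub exp [319.07734812 189.62133007]
```

View pics/w1.png

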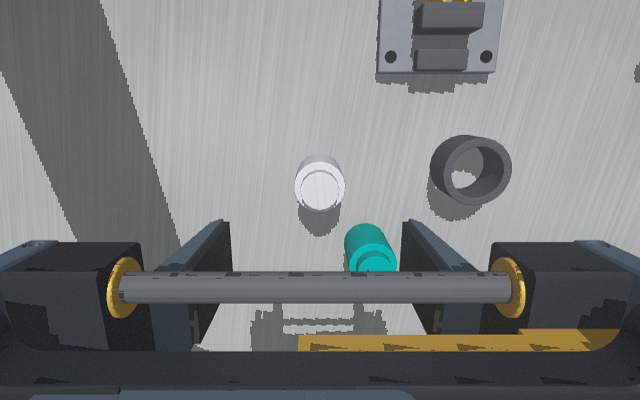

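The spigot's top centre is at wrist pixel (319.5,190), against a predicted (319,189.6), so the stub's position is confirmed. The turquoise piece is at (370,255), clear of the fingers' path. Now I descend and grip.

arm_command(deltas="1 2.5 36 0 0 0 91;0 0 36 0 0 0 91;0 0 36 0 0 0 91;0 0 36 0 0 0 91;0 0 35 0 0 0 91")

```text
time_s: 2.65
ee_pos: [447.7, -287.7, 33.9]
ee_rot: [180.0, 0.0, 99.0]
force: [-0.3, -0.7, -0.9]
gripper_width: 91.0
```

arm_command(deltas="0 0 0 0 0 0 91;0 0 0 0 0 0 45;0 0 0 0 0 0 45;0 0 0 0 0 0 45;0 0 0 0 0 0 45", force=25)

```text
time_s: 3.28
ee_pos: [447.9, -287.8, 35.6]
ee_rot: [179.9, 0.1, 99.1]
force: [-0.9, 0.1, 0.4]
gripper_width: 53.9
```

arm_command(deltas="0 0 0 0 0 0 45;0 0 0 0 0 0 45;0 0 0 0 0 0 45;0 0 0 0 0 0 45;0 0 0 0 0 0 45")

```text
time_s: 3.9
ee_pos: [448.2, -287.8, 35.5]
ee_rot: [179.9, 0.0, 99.1]
force: [0.5, 0.8, 5.7]
gripper_width: 49.3
```

arm_command(deltas="0 0 -10 0 0 0 45;0 0 -30 0 0 0 45;0 0 -30 0 0 0 45;0 0 -30 0 0 0 45;20 12 0 0 0 0 45", force=35)

```text
time_s: 4.53
ee_pos: [456.8, -267.4, 136.9]
ee_rot: [179.9, 0.2, 99.0]
force: [1.1, 0.4, -5.2]
gripper_width: 49.1
```

arm_command(deltas="20 12 0 0 0 0 45;20 12 0 0 0 0 45;20 12 0 0 0 0 45;20 12 0 0 0 0 45;20 12 0 0 0 0 45")

```text
time_s: 5.15
ee_pos: [498.8, -156.9, 134.1]
ee_rot: [-179.8, -0.1, 99.1]
force: [-0.2, 0.2, -4.4]
gripper_width: 49.6
```

arm_command(deltas="20 12 0 0 0 0 45;20 12 0 0 0 0 45;20 12 0 0 0 0 45;22 11 0 0 0 0 45;0 0 0 0 0 0 45")

```text
time_s: 5.78
ee_pos: [532.5, -68.2, 134.1]
ee_rot: [-179.8, -0.0, 99.2]
force: [-0.1, -0.4, -4.0]
gripper_width: 49.2
```

```bash
python3 - <<'E'
from h import *
s=state(); f=grab_frame('wrist'); cv2.imwrite('pics/w2.png',f[:,:,::-1]); c=cam('wrist',s)
print(s['ee_pos'],s['ee_rot'],s['force'],s['torque'],s['gripper_width'])
o=np.array([535.2,-79.35]);ey=np.array([-.1544,.988]);ex=np.array([.988,.1544])
W=lambda x,y,z:np.r_[o+ex*x+ey*y,z]
for n,p in dict(ball=W(0,115,130),housTL=W(-33,75,85),housTR=W(33,75,85),jaw45L=W(-13,45,45),jaw45R=W(13,45,45)).items(): print(n,proj(c,p).round(1))
E
```

```text
[532.54990632 -68.19686941 134.09737304] [-1.79847598e+02 -3.86659358e-02  9.91965297e+01] [-0.14224229 -0.36730664 -3.96564772] [-0.05075013 -0.11212756  0.04255036] 49.20603537440991
ball [319.9  41.6]
housTL [266.4 123.6]
housTR [371.1 124.3]
jaw45L [301.1 161.6]
jaw45R [335.1 161.8]
```

View pics/w2.png

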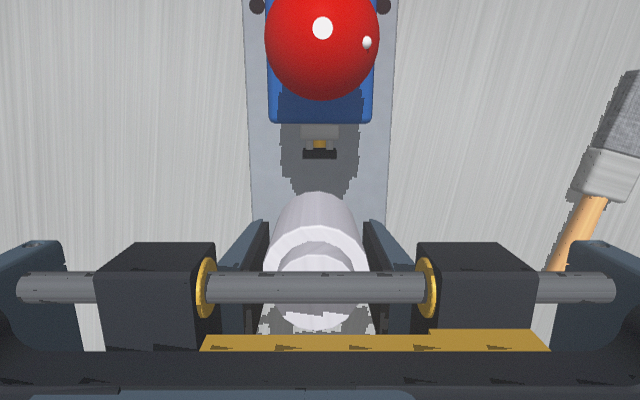

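The ball centre is at (322,43) and the housing edges at 268–372. Both are within about 2 px of the prediction. The jaw pad's face is at row 159, so about y ≈ 47 mm. Now I lower the stub.

arm_command(deltas="-1.5 1.6 0 0 0 0 45;0 0 20 0 0 0 45;0 0 25 0 0 0 45;0 0 20 0 0 0 45;0 0 10 0 0 0 45")

```text
time_s: 6.45
ee_pos: [534.3, -71.4, 58.8]
ee_rot: [-179.9, -0.0, 99.0]
force: [0.5, -0.1, -2.5]
gripper_width: 49.6
```

arm_command(deltas="0 0 4 0 0 0 45;0 0 2 0 0 0 45;0 0 1 0 0 0 45;0 0 0 0 0 0 45;0 0 0 0 0 0 45")

```text
time_s: 7.08
ee_pos: [535.4, -70.6, 53.3]
ee_rot: [180.0, 0.0, 99.1]
force: [0.0, -0.0, -4.1]
gripper_width: 49.6
```

arm_command(deltas="-0.5 -1 1.5 0 0 0 45;0 0 0.7 0 0 0 45;0 0 0 0 0 0 45")

```text
time_s: 7.45
ee_pos: [534.2, -71.3, 50.6]
ee_rot: [-180.0, 0.0, 99.1]
force: [-0.9, 0.3, -4.5]
gripper_width: 49.3
```

arm_command(deltas="0 0 0.6 0 0 0 45;0 0 0 0 0 0 45;0 0 0 0 0 0 45")

```text
time_s: 7.82
ee_pos: [534.3, -71.3, 50.5]
ee_rot: [180.0, 0.0, 99.1]
force: [-1.0, -0.2, 0.8]
gripper_width: 49.4
```

arm_command(deltas="0 0 0.3 0 0 0 45;0 0 0 0 0 0 52;0 0 0 0 0 0 56;0 0 0 0 0 0 60;0 0 0 0 0 0 70")

```text
time_s: 8.45
ee_pos: [534.4, -71.4, 49.8]
ee_rot: [180.0, 0.0, 99.1]
force: [-0.2, -0.9, 0.6]
gripper_width: 67.7
```

arm_command(deltas="0 0 0 0 0 0 75;0 0 0 0 0 0 75;0 0 0 0 0 0 75;0 0 0 0 0 0 75")

```text
time_s: 8.95
ee_pos: [534.3, -71.3, 49.8]
ee_rot: [180.0, 0.0, 99.1]
force: [0.6, 0.0, 0.4]
gripper_width: 75.0
```

```bash
python3 - <<'E'
from h import *
s=state(); f=grab_frame('scene'); print(s['ee_pos'],s['force'],s['gripper_width'],s['time_s'])
c=cam('scene'); print(proj(c,[534,-71,95]),proj(c,[534,-71,15]))
cv2.imwrite('pics/s2.png',cv2.resize(f[150:270,220:350,::-1],None,fx=4,fy=4,interpolation=cv2.INTER_CUBIC))
E
```

```text
[534.26909539 -71.29979317  49.83467553] [0.60655262 0.02992276 0.41635015] 74.97635780922089 8.95
[280.64639958 203.61554913] [282.05405847 219.59712454]
```

arm_command(deltas="0 0 -20 0 0 0 75;0 0 -40 0 0 0 75;0 0 -50 0 0 0 75;0 0 -50 0 0 0 75;0 0 -20 0 0 0 75")

```text
time_s: 9.62
ee_pos: [535.5, -71.5, 233.4]
ee_rot: [179.7, 0.1, 99.1]
force: [0.1, 0.1, -0.2]
gripper_width: 75.1
```

arm_command(deltas="40 0 0 0 0 0 85;0 0 0 0 0 0 85;0 0 0 0 0 0 85")

```text
time_s: 10.0
ee_pos: [527.9, -32.0, 229.7]
ee_rot: [-180.0, 0.0, 99.1]
force: [-0.2, 0.5, 0.8]
gripper_width: 84.9
```

```bash
python3 - <<'E'
from h import *
s=state(); f=grab_frame('wrist'); cv2.imwrite('pics/w3.png',f[:,:,::-1]); c=cam('wrist',s)
print(s['ee_pos'],s['ee_rot'],s['force'],s['torque'])
a=f.astype(int); red=(a[:,:,0]>90)&(a[:,:,1]<90)&(a[:,:,2]<90)&(a[:,:,0]>2*a[:,:,1]); m=red.astype(np.uint8)
cs=cv2.findContours(m,cv2.RETR_EXTERNAL,cv2.CHAIN_APPROX_NONE)[0]; k=max(cs,key=cv2.contourArea); print('ball ell',cv2.fitEllipse(k),cv2.boundingRect(k))
(u,v),_,_=cv2.fitEllipse(k); print('ball',onz(c,(u,v),130))
g=a.min(2); print('stubpred',proj(c,[534.3,-71.3,95]))
E
```

```text
[527.88352433 -32.03680552 229.68086656] [-1.79983534e+02  3.49210946e-02  9.90977363e+01] [-0.18935451  0.45197743  0.76663342] [-0.01195732 -0.07932119  0.04964165]
ball ell ((317.4041442871094, 114.84061431884766), (68.61347198486328, 70.61052703857422), 1.0289411544799805) (283, 79, 70, 72)
ball [517.83292468  35.28313119 130.        ]
stubpred [316.39163607 230.95293844]
```

View pics/w3.png

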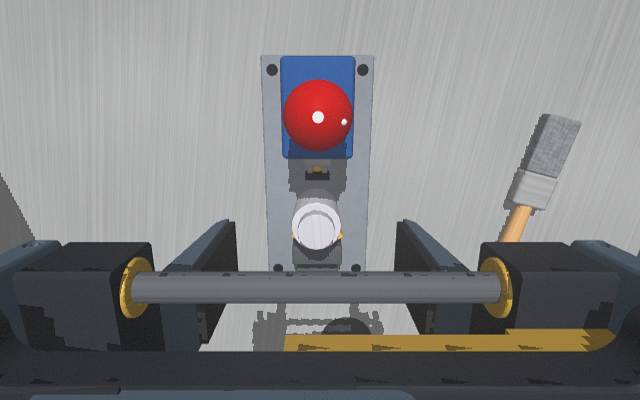

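The stub stands upright with its spigot centre at (316,229), against a predicted (316,231). The ball is at (317,115), which gives (517.8, 35.3) mm. I move over it, pre-turn the gripper counter-clockwise, descend and grip.

arm_command(deltas="34 0.4 0 0 0 0 85;34 0.3 0 0 0 0 85;0 0 0 0 0 -10.7 85;0 0 0 0 0 -10.7 85;0 0 0 0 0 -10.7 85")

```text
time_s: 10.68
ee_pos: [518.1, 34.8, 229.5]
ee_rot: [-180.0, 0.0, 131.5]
force: [0.5, 1.2, -0.2]
gripper_width: 85.0
```

arm_command(deltas="0 0 0 0 0 -8.9 85;0 0 0 0 0 0 85;0 0 40 0 0 0 85;0 0 20 0 0 0 85;0 0 0 0 0 0 85")

```text
time_s: 11.3
ee_pos: [516.9, 35.0, 168.3]
ee_rot: [-179.8, -0.2, 139.9]
force: [0.0, -0.7, -0.2]
gripper_width: 85.0
```

arm_command(deltas="0 0 30 0 0 0 85;0 0 27 0 0 0 85;0 0 0 0 0 0 85;0 0 0 0 0 0 70;0 0 0 0 0 0 60")

```text
time_s: 11.92
ee_pos: [519.0, 35.5, 114.4]
ee_rot: [179.9, 0.1, 140.0]
force: [-0.0, -0.3, 0.3]
gripper_width: 67.8
```

arm_command(deltas="0 0 0 0 0 0 50;0 0 0 0 0 0 50;0 0 0 0 0 0 50;0 0 0 0 0 0 50;0 0 0 0 0 0 50", force=45)

```text
time_s: 12.55
ee_pos: [518.2, 35.3, 113.5]
ee_rot: [180.0, 0.1, 140.1]
force: [-1.5, -0.9, 5.4]
gripper_width: 52.3
```

```bash
python3 - <<'E'
from workcell import *
s=state(); print(s['ee_pos'],s['ee_rot'],s['force'],s['torque'],s['gripper_width'],s['qpos'])
E
```

```text
[518.2041155   35.31009914 113.53365428] [1.79980900e+02 5.63684952e-02 1.40075862e+02] [-1.53913062 -0.88603173  5.39977048] [-0.16389295  0.10243824  0.01710617] 52.34160429484075 [ 2.64495708e+00  1.83557610e+01  1.05423105e+02 -2.89719103e-02
  5.61667038e+01 -4.74147949e+01]
```

The grip is a few millimetres high: opening 52.3 and an upward push of 5.4 N. I'll reopen, lower and regrip.

arm_command(deltas="0 0 0 0 0 0 64;0 0 0 0 0 0 64;0 0 3 0 0 0 64;0 0 0 0 0 0 64;0 0 0 0 0 0 50")

```text
time_s: 13.18
ee_pos: [517.9, 35.5, 109.7]
ee_rot: [-180.0, -0.0, 140.1]
force: [-0.4, -0.7, 0.1]
gripper_width: 56.7
```

arm_command(deltas="0 0 0 0 0 0 50;0 0 0 0 0 0 50;0 0 0 0 0 0 50;0 0 0 0 0 0 50", force=45)

```text
time_s: 13.68
ee_pos: [517.9, 35.5, 109.8]
ee_rot: [180.0, 0.0, 140.1]
force: [0.5, -0.3, -1.7]
gripper_width: 52.3
```

```bash
python3 - <<'E'
from workcell import *
s=state(); print(s['ee_pos'],s['ee_rot'],s['force'],s['torque'],s['gripper_width'])
E
```

```text
[517.91963428  35.50677912 109.77714328] [1.79999675e+02 1.98510961e-03 1.40066197e+02] [ 0.47292638 -0.34737392 -1.71789875] [ 0.09300791 -0.22030396 -0.01587353] 52.28935242977679
```

arm_command(deltas="0 0 0 0 0 6 50;0 0 0 0 0 6 50;0 0 0 0 0 6 50;0 0 0 0 0 6 50;0 0 0 0 0 6 50")

```text
time_s: 14.3
ee_pos: [518.3, 35.7, 109.7]
ee_rot: [180.0, 0.0, 109.9]
force: [2.4, 1.5, -2.6]
gripper_width: 52.7
```

```bash
cat > st.py <<'E'
from workcell import *
s=state(); print(s['time_s'],s['ee_pos'].round(1),s['ee_rot'].round(2),'F',s['force'].round(2),'T',s['torque'].round(3),s['gripper_width'].round(2),'q6',s['qpos'][5].round(2),s['effort'][5].round(3))
E
python3 st.py
```

```text
Traceback (most recent call last):
  File "st.py", line 2, in <module>
    s=state(); print(s['time_s'],s['ee_pos'].round(1),s['ee_rot'].round(2),'F',s['force'].round(2),'T',s['torque'].round(3),s['gripper_width'].round(2),'q6',s['qpos'][5].round(2),s['effort'][5].round(3))
                                                                                                                            ^^^^^^^^^^^^^^^^^^^^^^^^
AttributeError: 'float' object has no attribute 'round'
```

```bash
sed -i "s/s\['gripper_width'\].round(2)/round(s['gripper_width'],2)/" st.py; python3 st.py; python3 - <<'E'
from h import *
f=grab_frame('wrist'); cv2.imwrite('pics/w4.png',f[:,:,::-1]); f=grab_frame('top'); cv2.imwrite('pics/t4.png',f[:,:,::-1])
E
```

```text
14.3 [518.3  35.7 109.7] [1.7996e+02 1.0000e-02 1.0995e+02] F [ 2.44  1.5  -2.61] T [ 0.286 -0.324  0.395] 52.69 q6 -17.28 -0.278
```

View pics/w4.png

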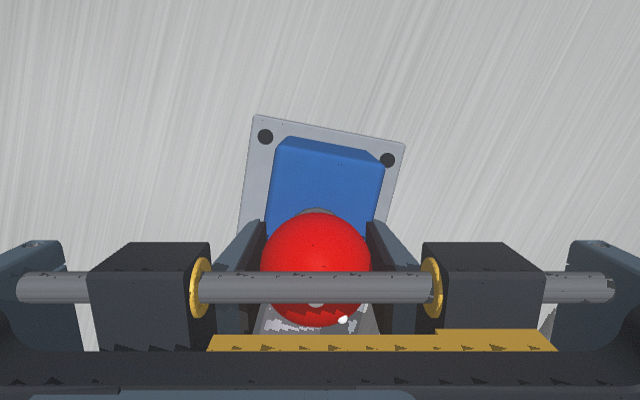

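The ball is centred between the fingers. The turning moment is 0.395 N m, which matches free turning, so the moment reading can be used to judge the clamping force.

arm_command(deltas="0 0 0 0 0 4 50;0 0 0 0 0 4 50;0 0 0 0 0 4 50;0 0 0 0 0 4 50;0 0 0 0 0 4 50")

```text
time_s: 15.02
ee_pos: [518.6, 35.7, 109.8]
ee_rot: [179.9, -0.0, 90.1]
force: [1.5, 1.8, -4.6]
gripper_width: 52.5
```

```bash
python3 st.py
```

```text
15.025 [518.6  35.7 109.8] [ 1.7992e+02 -2.0000e-02  9.0110e+01] F [ 1.53  1.78 -4.63] T [ 0.301 -0.471  0.371] 52.52 q6 2.55 -0.051
```

arm_command(deltas="0 0 0 0 0 2 50;0 0 0 0 0 2 50;0 0 0 0 0 2 50;0 0 0 0 0 2 50")

```text
time_s: 15.52
ee_pos: [518.7, 35.7, 109.8]
ee_rot: [179.9, -0.0, 82.0]
force: [5.0, 2.3, -5.1]
gripper_width: 52.6
```

```bash
python3 st.py
```

```text
15.525 [518.7  35.7 109.8] [ 1.7991e+02 -3.0000e-02  8.2000e+01] F [ 5.05  2.31 -5.15] T [ 0.46  -0.84   0.386] 52.6 q6 10.65 0.177
```

arm_command(deltas="0 0 0 0 0 2 50;0 0 0 0 0 2 50;0 0 0 0 0 2 50")

```text
time_s: 15.9
ee_pos: [518.8, 35.7, 109.8]
ee_rot: [179.9, -0.0, 76.0]
force: [5.2, 2.3, -5.2]
gripper_width: 52.6
```

```bash
python3 st.py
```

```text
15.9 [518.8  35.7 109.8] [ 1.799e+02 -5.000e-02  7.600e+01] F [ 5.18  2.31 -5.25] T [ 0.477 -0.811  0.392] 52.65 q6 16.65 0.177
```

arm_command(deltas="0 0 0 0 0 2 50;0 0 0 0 0 2 50;0 0 0 0 0 2 50")

```text
time_s: 16.27
ee_pos: [518.9, 35.7, 109.8]
ee_rot: [179.9, -0.1, 70.0]
force: [5.1, 2.7, -6.3]
gripper_width: 52.8
```

```bash
python3 st.py
```

```text
16.275 [518.9  35.7 109.8] [ 1.799e+02 -6.000e-02  7.001e+01] F [ 5.12  2.69 -6.27] T [ 0.432 -0.787  0.398] 52.78 q6 22.64 0.218
```

arm_command(deltas="0 0 0 0 0 2 50;0 0 0 0 0 2 50")

```text
time_s: 16.52
ee_pos: [518.9, 35.7, 109.8]
ee_rot: [179.9, -0.1, 66.0]
force: [5.6, 2.8, -6.3]
gripper_width: 52.2
```

```bash
python3 st.py; python3 - <<'E'
from h import *
f=grab_frame('top'); cv2.imwrite('pics/t5.png',f[:,:,::-1])
E
```

```text
16.525 [518.9  35.7 109.8] [ 1.799e+02 -6.000e-02  6.600e+01] F [ 5.59  2.82 -6.26] T [ 0.417 -0.835  0.422] 52.2 q6 26.65 0.211
```

arm_command(deltas="0 0 0 0 0 2 50;0 0 0 0 0 2 50")

```text
time_s: 16.82
ee_pos: [518.9, 35.7, 109.8]
ee_rot: [179.9, -0.1, 62.0]
force: [5.5, 2.0, -5.4]
gripper_width: 52.6
```

```bash
python3 st.py
```

```text
16.825 [518.9  35.7 109.8] [ 1.799e+02 -7.000e-02  6.201e+01] F [ 5.48  1.97 -5.42] T [ 0.493 -0.893  0.43 ] 52.59 q6 30.65 0.22
```

arm_command(deltas="0 0 0 0 0 2 50;0 0 0 0 0 2 50")

```text
time_s: 17.08
ee_pos: [519.0, 35.6, 109.8]
ee_rot: [179.9, -0.1, 58.0]
force: [5.2, 2.4, -5.6]
gripper_width: 52.6
```

```bash
python3 st.py
```

```text
17.075 [519.   35.6 109.8] [ 1.7989e+02 -7.0000e-02  5.8020e+01] F [ 5.15  2.43 -5.65] T [ 0.426 -0.869  0.475] 52.55 q6 34.64 0.274
```

arm_command(deltas="0 0 0 0 0 2 50;0 0 0 0 0 2 50")

```text
time_s: 17.32
ee_pos: [519.1, 35.6, 109.8]
ee_rot: [179.9, -0.1, 54.0]
force: [6.3, 2.6, -6.6]
gripper_width: 52.8
```

```bash
python3 st.py
```

```text
17.325 [519.1  35.6 109.8] [ 1.7989e+02 -8.0000e-02  5.4030e+01] F [ 6.26  2.58 -6.56] T [ 0.419 -0.891  0.588] 52.79 q6 38.63 0.327
```

arm_command(deltas="0 0 0 0 0 0 50")

```text
time_s: 17.45
ee_pos: [519.1, 35.6, 109.8]
ee_rot: [179.9, -0.1, 54.0]
force: [6.0, 2.6, -7.5]
gripper_width: 52.9
```

```bash
python3 st.py
```

```text
17.45 [519.1  35.6 109.8] [ 1.7989e+02 -9.0000e-02  5.4040e+01] F [ 5.96  2.56 -7.53] T [ 0.274 -0.872  0.327] 52.95 q6 38.61 0.309
```

arm_command(deltas="0 0 0 0 0 0.5 50")

```text
time_s: 17.58
ee_pos: [519.0, 35.6, 109.8]
ee_rot: [179.9, -0.1, 53.6]
force: [5.2, 2.2, -6.2]
gripper_width: 52.1
```

```bash
python3 st.py
```

```text
17.575 [519.   35.6 109.8] [ 1.7989e+02 -8.0000e-02  5.3580e+01] F [ 5.21  2.22 -6.17] T [ 0.412 -0.878  0.54 ] 52.07 q6 39.08 0.501
```

arm_command(deltas="0 0 0 0 0 0.5 50")

```text
time_s: 17.7
ee_pos: [519.1, 35.5, 109.8]
ee_rot: [179.9, -0.1, 53.1]
force: [5.4, 2.6, -6.3]
gripper_width: 52.5
```

```bash
python3 st.py
```

```text
17.7 [519.1  35.5 109.8] [ 1.7989e+02 -8.0000e-02  5.3080e+01] F [ 5.4   2.61 -6.27] T [ 0.414 -0.881  0.578] 52.46 q6 39.58 0.51
```

arm_command(deltas="0 0 0 0 0 0.7 50")

```text
time_s: 17.82
ee_pos: [519.1, 35.5, 109.8]
ee_rot: [179.9, -0.1, 52.4]
force: [6.0, 1.7, -5.8]
gripper_width: 52.6
```

```bash
python3 st.py
```

```text
17.825 [519.1  35.5 109.8] [ 1.7989e+02 -8.0000e-02  5.2380e+01] F [ 6.04  1.75 -5.84] T [ 0.389 -0.907  0.576] 52.58 q6 40.28 0.492
```

arm_command(deltas="0 0 0 0 0 0.7 50")

```text
time_s: 17.95
ee_pos: [519.1, 35.5, 109.8]
ee_rot: [179.9, -0.1, 51.7]
force: [5.4, 2.5, -5.7]
gripper_width: 52.4
```

```bash
python3 st.py
```

```text
17.95 [519.1  35.5 109.8] [ 1.7989e+02 -8.0000e-02  5.1680e+01] F [ 5.45  2.46 -5.68] T [ 0.413 -0.842  0.633] 52.38 q6 40.98 0.506
```

The averaged moment is about 0.60 N m, so about 15 N. I let go and rise.

arm_command(deltas="0 0 0 0 0 0 50;0 0 0 0 0 0 50;0 0 0 0 0 0 56;0 0 0 0 0 0 62;0 0 0 0 0 0 75")

```text
time_s: 18.58
ee_pos: [517.5, 35.3, 110.0]
ee_rot: [-180.0, 0.0, 51.6]
force: [-0.7, -0.7, -0.5]
gripper_width: 69.1
```

arm_command(deltas="0 0 0 0 0 0 80;0 0 0 0 0 0 80;0 0 -20 0 0 0 80;0 0 -40 0 0 0 80;0 0 -50 0 0 0 80")

```text
time_s: 19.2
ee_pos: [517.1, 35.4, 220.2]
ee_rot: [-179.9, 0.1, 51.7]
force: [0.4, 0.1, 0.1]
gripper_width: 80.0
```

arm_command(deltas="-30 0 -30 0 0 -10 80;-30 0 0 0 0 -10 80;-30 0 0 0 0 -10 80;-20 0 0 0 0 -10 80;0 0 0 0 0 0 80")

```text
time_s: 19.82
ee_pos: [472.5, -63.5, 249.9]
ee_rot: [180.0, 0.0, 91.4]
force: [0.1, 1.5, -0.3]
gripper_width: 79.9
```

```bash
python3 st.py; python3 - <<'E'
from h import *
s=state(); f=grab_frame('wrist'); cv2.imwrite('pics/w6.png',f[:,:,::-1]); c=cam('wrist',s)
o=np.array([536.2,-79.35]);ey=np.array([-.1544,.988]);ex=np.array([.988,.1544])
W=lambda x,y,z:np.r_[o+ex*x+ey*y,z]
print('pred stub top y=0,3,8:',[proj(c,W(0,y,95)).round(1) for y in (0,3,8)])
E
```

```text
19.825 [472.5 -63.5 249.9] [179.99   0.    91.44] F [ 0.09  1.5  -0.31] T [-0.031 -0.121  0.023] 79.9 q6 -10.48 -0.452
pred stub top y=0,3,8: [array([380.1, 202.7]), array([379.8, 199.8]), array([379.4, 194.9])]
```

View pics/w6.png

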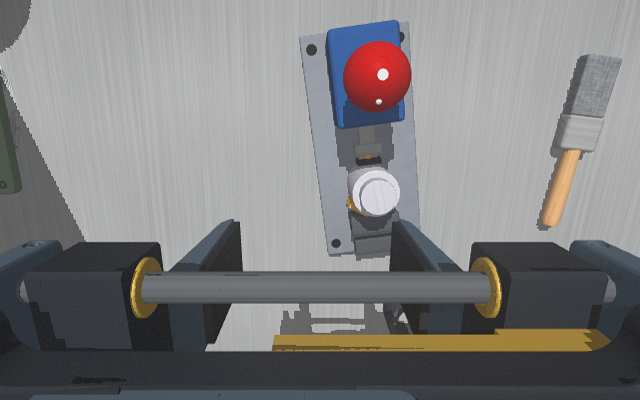

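The stub is upright against the V, spigot centre at (378,194), with the jaw pad touching it at (370,160). The ball is free and the gripper is clear. Both the moment (~15 N) and the angle turned after contact (~13–14 N) are well within 8–24 N, so I hand the job in.

```bash
python3 -c "
from workcell import *
print(job_done())"
```

```text
the job is handed in; nothing more can be done
None
```

The stub is clamped upright between the V-block and the jaw at an estimated 13–16 N, and the job is handed in; it reported no verdict. I put the stub down in the nest with the gripper open, then turned the ball knob about 88° clockwise in one grasp (after one regrip at a better height) and let go.

**Clamping force:** I could not read it directly, so I worked it out two ways.
- The turning moment rose from 0.395 N m free to about 0.60 N m, which means about 15 N. Single readings were noisy, between 0.54 and 0.63.
- The angle turned after contact gives about 13–14 N.

**Final checks:** the last wrist image shows the stub upright, touching both the V-block and the pad, with the gripper clear. The arm stayed away from the can, collar and brush, but I did not measure their positions again afterwards.

**Disagreement:** the last image puts the stub's axis near y = 8 mm, while the knob travel implies about 5 mm. I put this down to calibration and pixel-reading error. Either value is inside the allowed −12 to 25 mm.

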